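Turn the nested blank bin so that it stacks

TASK

An empty bin has been left nested inside the bin of freshly pressed blanks. Lift it straight out, turn it half a turn so that its scooped front points the opposite way to that of the bin below, and set it back down, squarely over the same bin, so that it rests level on the ledges instead of nesting. Set it down rather than dropping it, do not shove the bottom bin about, and leave the stack that is already turned alone.

Things in the scene. Friction and masses are not known exactly. Their poses are not given: they have to be found in the camera images.
- top_bin: Empty grey bin to turn, 0.2 kg (sizes in mm). Origin: underside centre; +x to its full-height back, scooped front at -x. Foot 126 x 86, 30 high; above it 150 x 110 up to the rim at z 64. Upper walls 8 thick, to pinch from above: back wall centre x = 71, sides y = +-51. Inside, a step 31 below the rim. Ledges at the rim on both sides, x -62 to -42 and 12 to 32, reach 18 inwards; none on the back.
- bottom_bin: Like bin holding pale blanks, loose on the table, 0.8 kg, in which top_bin is nested; same origin and axes, its scooped front roughly towards the robot. Bins facing the same way nest (ledges pass into pockets in the foot), origins 34 mm apart in height, sides 4 mm play. Facing opposite ways, the upper bin's underside rests on the lower's ledges, flush with its rim: origins 64 mm apart.
- top_front (a point): Point on top_bin in the middle of its scooped front wall, at x = -71 mm and 43 mm above its origin; the front is cut down 21 mm below the rim over its middle 58 mm. The other walls are full height.
- stack_top: Upper bin, holding blanks, of a neighbouring stack of two like bins that is already turned and stacked: its rim is 128 mm above the table (98 mm for the nested pair) and it stands 0.28 to 0.42 m from the nested pair. To be left alone. Origin and axes as for top_bin.
Mind the look-alikes: they are no part of the job. What is shaped like the top_bin but blue or green is not meant. What is shaped like the bottom_bin but blue is not meant.

How it is judged:
By the outcome, as a careful person would: the job done as asked, in the order asked, and still so for the second after the job is handed in, with the robot touching nothing.
It also fails if it takes over 42 s, if anything falls off the work surface, if the arm or the gripper's body presses on something with over 40 N, if the wrist force passes 120 N, or if a joint passes its speed limit or range.

ROBOT

A 7-joint arm with a two-finger parallel gripper is mounted at the origin on the work surface. World frame = base frame: x ahead of the robot, y to its left, z up, the work surface at z = 0. Lengths are in m, angles in rad, forces in N, time in s.
With the tool pointing down it reaches from about 0.4 to 0.9 m from the base axis. Payload 5.6 kg.
Tool frame: the origin (TCP) lies midway between the tips of the shut fingers; the grasp point (between the pads) lies 19 mm behind it; z points along the fingers, y is the direction in which the jaws open and shut (so a half turn about z gives the same grasp; the last joint's range is limited). The gripper opens to 92 mm and grips with 3 to 60 N. Pads are 20 mm wide; open, the fingers measure 128 mm over their backs; the gripper's body (75 mm by 189 mm) begins 69 mm behind the grasp point.
Start: joints at [1.187, 0.468, -0.012, 1.603, 0.006, 1.071, -0.056], TCP at [0.217, -0.613, 0.215] pointing down, gripper open.
Joint ranges: [-2.53, 2.53], [-0.31, 2.02], [-1.57, 1.55], [0.28, 2.44], [-1.29, 4.43], [0.15, 1.84], [-2.92, 2.92]. Speed limits (rad/s): [2.57, 2.57, 3.14, 3.14, 3.14, 3.14, 3.14].

INTERFACE

Orientations are given as a rotation vector (axis times angle).
In Python, from plant import ctrl, optics gives the robot as it stands. The module is installed in compiled form; this text tells all that it offers.
- The arm moves only by the shell command python3 -m handwheel 'ROWS' [FORCE]. ROWS is JSON, a list of rows, each a list of 3 entries, a list of its own where there are three numbers: the opening, from -1 (shut) to 1 (fully open), then the shift along the world's x, y, z in m, then the turn about the world's z in rad. A call has 1 to 20 rows; each row shifts and turns the commanded pose from where the row before left it; what a row does not reach is not made up. A row lasts 1/10 s, in which the tool goes at most 50 mm and 8.59 degrees, less where a joint would pass 70% of its speed; a pose out of reach is approached as far as the arm can. A call is refused whole if a number of a shift passes 0.05 or a number of a turn 0.15, either way. A call with a gripper value outside its range is refused whole. The fingers move at their own pace and stop on an object; FORCE is the grip in N (left out, the last holds). Time passes only in rows, so rows that do not move let the fingers close. It gives the time, the measured TCP pose, the force and the opening at its end, in the units of the state.
- ctrl.get_obs(): the state, without advancing time (a new reading comes with each control period).
- optics.read_camera(name): name is "scene" or "top" or "wrist"; returns a dict with "pixels" (400x640x3 uint8, red, green, blue), "mtx" (3x3 intrinsics, pixels), "view" (4x4, takes a point from world to camera coordinates); the wrist camera has in their place "tool_from_camera" (4x4, takes a point from camera to tool coordinates, whose origin is the TCP and whose axes are the flange's). Camera axes: x right, y down, z forward; pixel columns grow to the right and rows downward; lengths in m; the calibration is good to about 2 mm. The wrist camera is an equidistant fisheye: a pixel r from the principal point sees the ray r / f radians off the axis. A picture is of the moment at which its call begins: read the wrist's pose just before it. There is no depth.
- ctrl.sign_off(): hands the job in, once; it reports no verdict.
The state is a dict: "time": time; "qpos": joint angles; "joint_velocities": joint speeds; "tau": joint torques, N m; "tcp_pos": TCP position; "tool_rot": TCP orientation; "ft_force": force on the tool from outside, world axes, zero at the start; "wrist_torque": the same for the moment, N m; "gripper_width": finger opening in m.
Only numpy, scipy, OpenCV 4.12 (cv2) and the standard library are available. Lean on these libraries where they do the work, as an engineer would, in place of code of your own. Each camera call takes 0.05 s, during which the arm holds its last target.

## Working session

There is one attempt and no reset: what is moved stays moved. The work goes in short steps, Python scripts to look and compute and a shell command to move; the robot and the scene stay as the last step left them, time stands still between calls to the robot, and variables do not carry over. Pictures are saved under pics/ and viewed, and the job is handed in when it is done.

```bash
mkdir -p pics; python3 - <<'E'
from plant import ctrl, optics
import cv2
print(ctrl.get_obs())
for n in ("scene","top","wrist"):
    c=optics.read_camera(n)
    cv2.imwrite(f"pics/{n}0.png",c["pixels"][:,:,::-1])
    print(n,c["mtx"],c.get("view",c.get("tool_from_camera")))
E
```

```text
{'time': 0.0, 'qpos': array([ 1.1869663 ,  0.46837593, -0.01159832,  1.60362407,  0.00599944,
        1.07140624, -0.05630697]), 'joint_velocities': array([ 0.00021926, -0.00304554, -0.00011263,  0.00090221, -0.0001297 ,
       -0.00068871, -0.00039218]), 'tau': array([-4.35568381e-08, -5.20571172e+01, -1.22007978e-02, -2.43745172e+01,
       -5.66312007e-02,  1.71967963e-02,  1.65190368e-04]), 'tcp_pos': array([ 0.21700906, -0.61207969,  0.21364098]), 'tool_rot': array([-3.09440233e+00, -5.32377587e-01,  6.67169967e-04]), 'ft_force': array([ 0.33108581,  0.18253923, -0.56346639]), 'wrist_torque': array([ 0.01100334,  0.01972735, -0.03244177]), 'gripper_width': 0.09197350528596707}
scene [[462.10340768   0.         323.29555205]
 [  0.         462.10340768 195.31261354]
 [  0.           0.           1.        ]] [[ 0.41123521  0.91138892 -0.01599475 -0.10648463]
 [ 0.68286545 -0.3196498  -0.65690089 -0.27407986]
 [-0.60380492  0.25921851 -0.75380726  1.56649275]
 [ 0.          0.          0.          1.        ]]
top [[376.67037863   0.         320.77648645]
 [  0.         376.67037863 199.08737759]
 [  0.           0.           1.        ]] [[-1.50870151e-02 -9.99884483e-01 -1.84451810e-03 -4.24178311e-02]
 [-9.82513558e-01  1.51672404e-02 -1.85572260e-01  4.31751010e-01]
 [ 1.85578800e-01 -9.87467455e-04 -9.82628889e-01  8.96049807e-01]
 [ 0.00000000e+00  0.00000000e+00  0.00000000e+00  1.00000000e+00]]
wrist [[309.70691629   0.         316.29456412]
 [  0.         309.70691629 194.94450699]
 [  0.           0.           1.        ]] [[-6.85576670e-04 -9.62718503e-01 -2.70504369e-01  7.62339997e-02]
 [ 9.99998855e-01 -1.02488968e-03  1.11312205e-03 -8.44099788e-05]
 [-1.34886033e-03 -2.70503296e-01  9.62718104e-01 -1.70121575e-01]
 [ 0.00000000e+00  0.00000000e+00  0.00000000e+00  1.00000000e+00]]
```

View pics/top0.png

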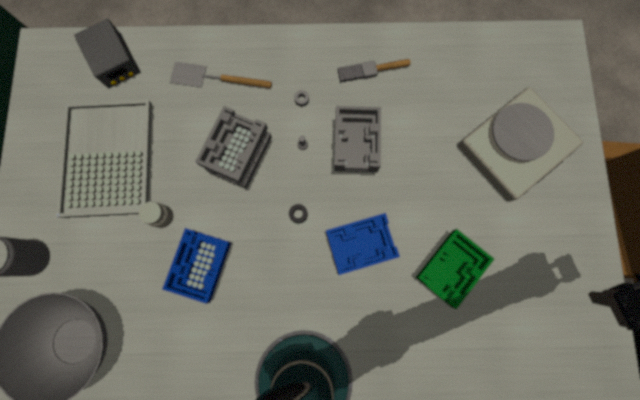

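View pics/scene0.png

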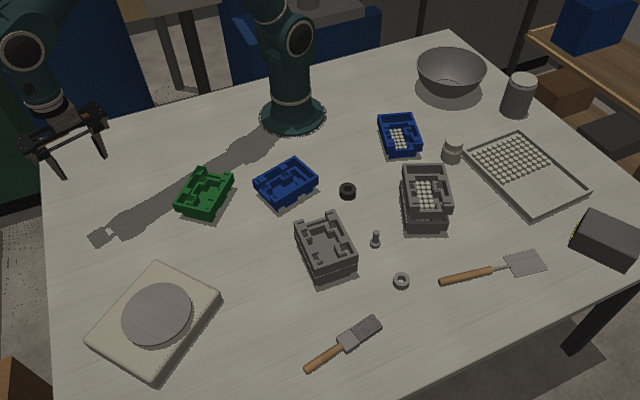

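View pics/wrist0.png

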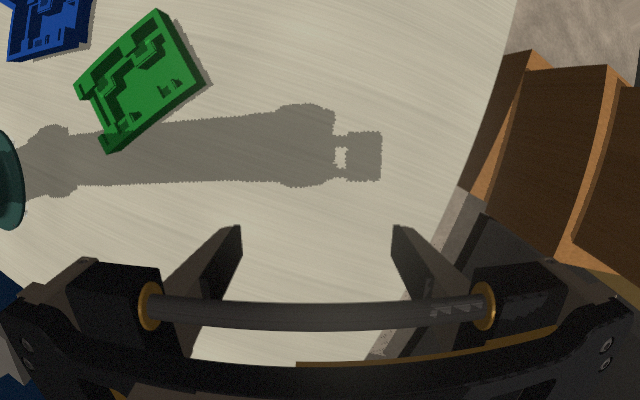

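```bash
python3 - <<'E'
import cv2,numpy as np
t=cv2.imread("pics/top0.png")[90:190,310:410]; s=cv2.imread("pics/scene0.png")[195:300,275:380]
a=cv2.resize(t,(400,400),interpolation=cv2.INTER_CUBIC);b=cv2.resize(s,(400,400),interpolation=cv2.INTER_CUBIC)
cv2.imwrite("pics/crop0.png",np.hstack([a,b]))
E
```

```text
(no output)
```

View pics/crop0.png

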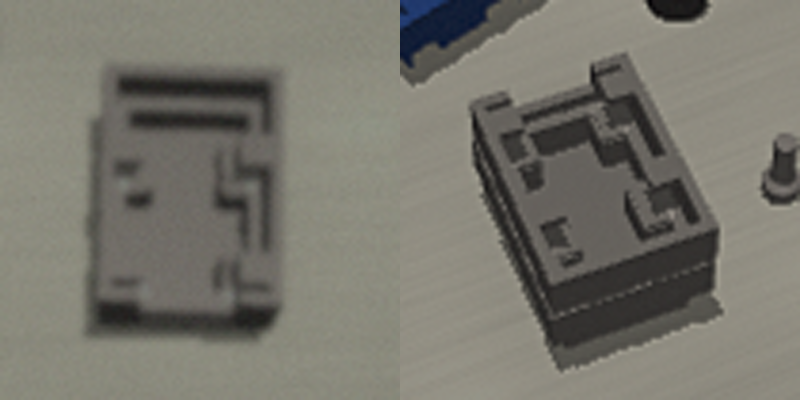

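The candidates in the top view:
- **(357,140):** grey, empty, two rims close together. This is the nested pair I need.
- **(235,148):** grey with pale blanks, taller. This is stack_top.
- **(197,265) and (362,243):** blue look-alikes.
- **(455,268):** green look-alike.

The crop of (357,140) shows an empty grey bin inside another grey bin. Its scooped front points to the bottom of the image, which is towards the robot. Next I'll measure its pose.

```bash
cat > h.py <<'E'
import numpy as np,cv2
from scipy.spatial.transform import Rotation as R
def ray(c,uv):
    V=c["view"];d=np.linalg.inv(c["mtx"])@[*uv,1.];Rt=V[:3,:3].T
    return -Rt@V[:3,3],Rt@d
def onz(o,d,z): return o+d*(z-o[2])/d[2]
def wray(c,uv,p,rv):
    K=c["mtx"];x=(np.array(uv)-K[:2,2])/K[0,0];r=np.hypot(*x)
    d=np.array([*(x/r*np.sin(r)),np.cos(r)]);T=c["tool_from_camera"];Rt=R.from_rotvec(rv).as_matrix()
    return p+Rt@T[:3,3],Rt@T[:3,:3]@d
E
python3 - <<'E'
from h import *
from plant import optics
c=optics.read_camera("top")
g=cv2.cvtColor(c["pixels"],cv2.COLOR_RGB2GRAY)
for n,uv in dict(BL=(336.7,107),BR=(380.7,107.5),FR=(379.5,166),FL=(334,166)).items(): print(n,onz(*ray(c,uv),.098))
print(onz(*ray(c,(235,148)),.128))
c=optics.read_camera("scene")
for n,uv in dict(FL=(324,0),).items(): pass
# crop scale 105/400
f=lambda a,b:(275+a*105/400,195+b*105/400)
for n,uv in dict(BL=(720,235),BR=(548,285),FR=(472,103),FL=(627,55)).items():print(n,onz(*ray(c,f(uv[0]-400,uv[1])),.098))
E
```

```text
BL [ 0.64848493 -0.09129321  0.098     ]
BR [ 0.64547186 -0.19867793  0.098     ]
FR [ 0.4977817  -0.18924411  0.098     ]
FL [ 0.49946372 -0.08147661  0.098     ]
[0.53761692 0.14734781 0.128     ]
BL [ 0.66187078 -0.08939524  0.098     ]
BR [ 0.65032071 -0.19839485  0.098     ]
FR [ 0.50396803 -0.18837528  0.098     ]
FL [ 0.51009691 -0.08040434  0.098     ]
```

```bash
python3 -m handwheel '[[1,[0.03,0.035,0.005],-0.04],[1,[0.03,0.035,0.005],-0.04],[1,[0.03,0.035,0.005],-0.04],[1,[0.03,0.035,0.005],-0.04],[1,[0.03,0.035,0.005],-0.04],[1,[0.03,0.035,0.005],-0.04],[1,[0.03,0.035,0],-0.04],[1,[0.03,0.035,0],-0.04],[1,[0.03,0.035,0],-0.04],[1,[0.03,0.035,0],-0.04],[1,[0.03,0.035,0],0],[1,[0.015,0.035,0],0],[1,[0,0,0],0],[1,[0,0,0],0]]' 30
python3 - <<'E'
from h import *
from plant import ctrl,optics
o=ctrl.get_obs();c=optics.read_camera("wrist")
cv2.imwrite("pics/w1.png",c["pixels"][:,:,::-1])
print(o["tcp_pos"],o["tool_rot"],R.from_rotvec(o["tool_rot"]).as_matrix()[:,1],o["qpos"],o["ft_force"])
np.savez("w1",p=o["tcp_pos"],r=o["tool_rot"],mtx=c["mtx"],T=c["tool_from_camera"])
E
```

```text
time: 1.65
tcp_pos: [0.5624, -0.1918, 0.2444]
tool_rot: [3.14, -0.09, -0.001]
ft_force: [-0.1, -0.1, -0.2]
gripper_width: 0.0917
[ 0.56237595 -0.191752    0.24437078] [ 3.14022717e+00 -8.95417771e-02 -8.45731841e-04] [-5.69824940e-02 -9.98375172e-01  1.04319607e-04] [ 0.40108841  0.35475424 -0.16414112  1.70492108  0.06437061  1.08766309
 -1.41077292] [-0.11845423 -0.09858479 -0.17246809]
```

View pics/w1.png

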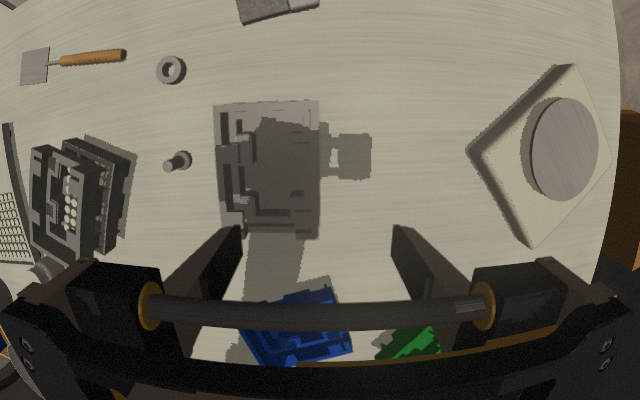

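```bash
python3 - <<'E'
import cv2
t=cv2.imread("pics/w1.png")[85:255,190:350]; t=cv2.convertScaleAbs(t,alpha=1.8,beta=10)
cv2.imwrite("pics/w1c.png",cv2.resize(t,None,fx=3.5,fy=3.5,interpolation=cv2.INTER_CUBIC))
E
```

```text
(no output)
```

View pics/w1c.png

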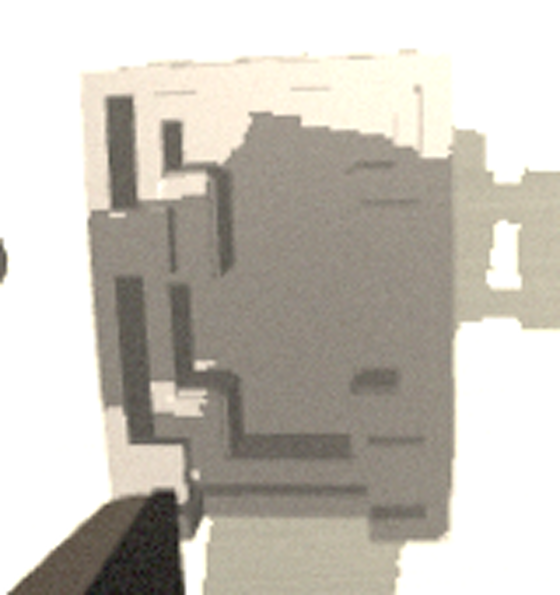

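```bash
python3 - <<'E'
from h import *
w=np.load("w1.npz");c=dict(mtx=w["mtx"],tool_from_camera=w["T"])
for n,a in dict(BL=(83,73),BR=(450,57),FR=(449,540),SL=(160,210)).items():
    uv=(190+a[0]/3.5-.36,85+a[1]/3.5-.36); print(n,uv,onz(*wray(c,uv,w["p"],w["r"]),.098))
E
```

```text
BL (213.3542857142857, 105.49714285714286) [ 0.65287932 -0.08954466  0.098     ]
BR (318.21142857142854, 100.92571428571428) [ 0.64778305 -0.19889697  0.098     ]
FR (317.92571428571426, 238.92571428571426) [ 0.49886689 -0.19018115  0.098     ]
SL (235.3542857142857, 144.64) [ 0.60925401 -0.10988817  0.098     ]
```

The wrist view agrees: the sides measure 109.5 × 149 mm, the centre is about (0.576, -0.140) and the yaw about -0.054. I'll pinch the -y side wall, the one away from the other stack, between the ledges.

```bash
python3 -m handwheel '[[1,[0.001,0.0015,-0.04],0],[1,[0,0,-0.04],0],[1,[0,0,-0.03],0],[1,[0,0,-0.025],0],[1,[0,0,-0.015],0],[1,[0,0,-0.012],0],[1,[0,0,-0.01],0],[1,[0,0,0],0],[1,[0,0,0],0]]' 30
python3 - <<'E'
from h import *
from plant import ctrl,optics
o=ctrl.get_obs();c=optics.read_camera("wrist")
cv2.imwrite("pics/w2.png",c["pixels"][:,:,::-1])
print(o["tcp_pos"],o["tool_rot"],o["ft_force"])
E
```

```text
time: 2.6
tcp_pos: [0.5637, -0.1914, 0.0732]
tool_rot: [3.14, -0.093, 0.002]
ft_force: [0.4, -1.4, 0.7]
gripper_width: 0.0922
[ 0.56373269 -0.19139801  0.07324759] [ 3.13983529e+00 -9.33915718e-02  1.68146871e-03] [ 0.43759453 -1.41482032  0.68779632]
```

View pics/w2.png

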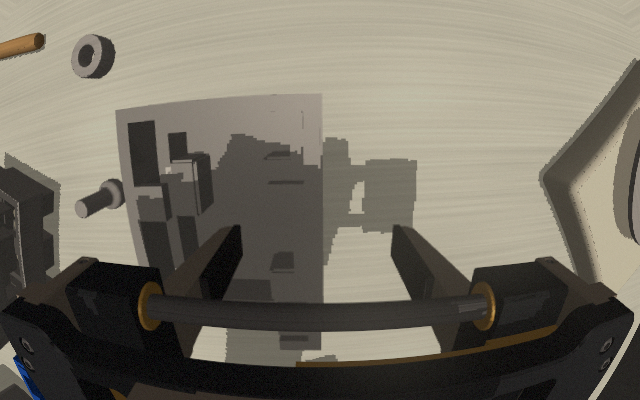

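The wrist view shows the left finger inside the bin at about (220,260) and the right finger outside at about (410,260). The wall's outer edge is at u≈322, midway between them. Closing.

```bash
python3 -m handwheel '[[-1,[0,0,0],0],[-1,[0,0,0],0],[-1,[0,0,0],0],[-1,[0,0,0],0],[-1,[0,0,0],0],[-1,[0,0,0],0],[-1,[0,0,0],0],[-1,[0,0,0],0]]' 30
```

```text
time: 3.45
tcp_pos: [0.5632, -0.1911, 0.0726]
tool_rot: [3.14, -0.093, -0.0]
ft_force: [-0.2, 1.0, -0.3]
gripper_width: 0.0296
```

```bash
python3 -m handwheel '[[-1,[0,0,0],0],[-1,[0,0,0],0],[-1,[0,0,0],0],[-1,[0,0,0],0],[-1,[0,0,0],0]]' 45
```

```text
time: 3.95
tcp_pos: [0.5632, -0.1909, 0.0726]
tool_rot: [-3.14, 0.093, 0.0]
ft_force: [0.0, 0.9, 0.7]
gripper_width: 0.0078
```

```bash
python3 -m handwheel '[[-1,[0,0,0],0],[-1,[0,0,0.003],0],[-1,[0,0,0.005],0],[-1,[0,0,0.005],0],[-1,[0,0,0.005],0],[-1,[0,0,0.005],0],[-1,[0,0,0.005],0],[-1,[0,0,0],0]]' 45
python3 - <<'E'
from h import *
from plant import ctrl,optics
o=ctrl.get_obs();c=optics.read_camera("scene")
i=c["pixels"][:,:,::-1][170:320,250:450]
cv2.imwrite("pics/s3.png",cv2.resize(i,None,fx=4,fy=4,interpolation=cv2.INTER_CUBIC))
print(o["ft_force"],o["wrist_torque"],o["gripper_width"])
E
```

```text
time: 4.75
tcp_pos: [0.5638, -0.1913, 0.1016]
tool_rot: [3.14, -0.093, 0.002]
ft_force: [0.1, 0.5, -1.0]
gripper_width: 0.0077
[ 0.12431693  0.49525781 -0.99222622] [-0.0472648  -0.0235784  -0.00051454] 0.007687484590297492
```

View pics/s3.png

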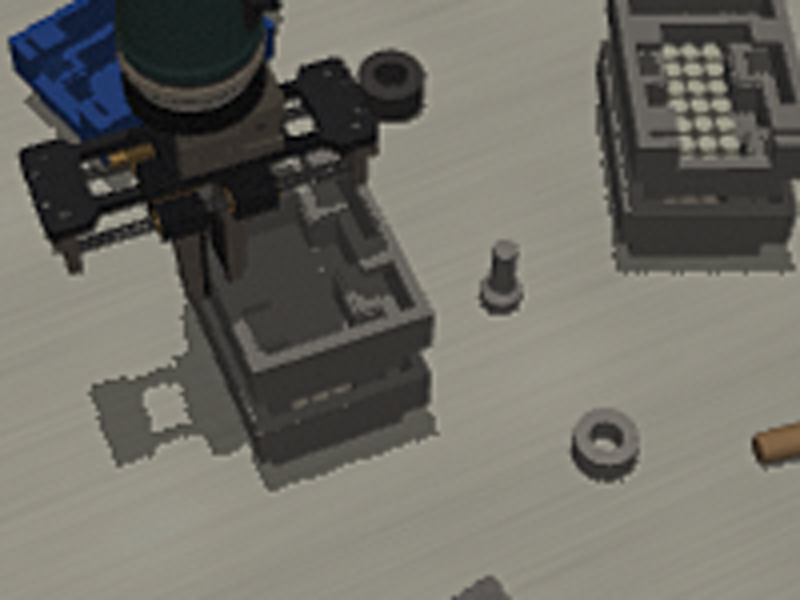

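```bash
python3 -m handwheel '[[-1,[0,0,0.01],0],[-1,[0,0,0.01],0],[-1,[0,0,0.015],0],[-1,[0,0,0.02],0],[-1,[0,0,0.02],0],[-1,[0,0,0.015],0],[-1,[0,0,0],0.02],[-1,[0,0,0],0.05],[-1,[0,0,0],0.1],[-1,[0,0,0],0.1],[-1,[0,0,0],0.1],[-1,[0,0,0],0.1],[-1,[0,0,0],0.1],[-1,[0,0,0],0.1],[-1,[0,0,0],0.1],[-1,[0,0,0],0.1],[-1,[0,0,0],0.1],[-1,[0,0,0],0.1],[-1,[0,0,0],0.1],[-1,[0,0,0],0.1]]' 45
python3 -m handwheel '[[-1,[0,0,0],0.1],[-1,[0,0,0],0.1],[-1,[0,0,0],0.1],[-1,[0,0,0],0.1],[-1,[0,0,0],0.1],[-1,[0,0,0],0.1],[-1,[0,0,0],0.1],[-1,[0,0,0],0.1],[-1,[0,0,0],0.1],[-1,[0,0,0],0.1],[-1,[0,0,0],0.1],[-1,[0,0,0],0.1],[-1,[0,0,0],0.1],[-1,[0,0,0],0.1],[-1,[0,0,0],0.1],[-1,[0,0,0],0.1],[-1,[0,0,0],0.1],[-1,[0,0,0],0.11],[-1,[0,0,0],0.06],[-1,[0,0,0],0]]' 45
python3 - <<'E'
from h import *
from plant import ctrl,optics
o=ctrl.get_obs()
print(o["tcp_pos"],R.from_rotvec(o["tool_rot"]).as_matrix(),o["qpos"],o["ft_force"],o["wrist_torque"])
for n in ("scene","top","wrist"):
    o=ctrl.get_obs();c=optics.read_camera(n)
    cv2.imwrite(f"pics/{n}4.png",c["pixels"][:,:,::-1])
np.savez("w4",p=o["tcp_pos"],r=o["tool_rot"],mtx=c["mtx"],T=c["tool_from_camera"])
a=cv2.imread("pics/top4.png")[80:230,300:440];a=cv2.resize(a,None,fx=4,fy=4,interpolation=cv2.INTER_CUBIC);cv2.imwrite("pics/top4c.png",a)
E
```

```text
time: 6.8
tcp_pos: [0.5627, -0.191, 0.1898]
tool_rot: [-2.578, -1.794, 0.001]
ft_force: [-0.1, -0.6, -1.4]
gripper_width: 0.0077
time: 8.8
tcp_pos: [0.5627, -0.1911, 0.1898]
tool_rot: [-0.095, -3.139, -0.002]
ft_force: [0.0, -1.1, -2.3]
gripper_width: 0.0077
[ 0.56269774 -0.19112348  0.18975286] [[-0.9981722   0.06042374 -0.00111388]
 [ 0.06042242  0.9981722   0.00117852]
 [ 0.00118305  0.00110906 -0.99999869]] [ 0.88223308  0.55376323 -0.83179594  1.7262036   0.45806886  1.06930935
  1.40835737] [ 0.04982598 -1.05631965 -2.34633575] [ 0.19441532 -0.15042248 -0.03885353]
```

View pics/top4c.png

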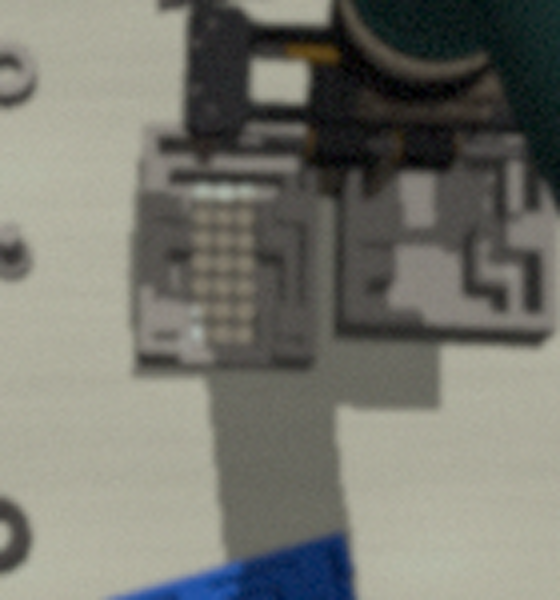

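View pics/wrist4.png

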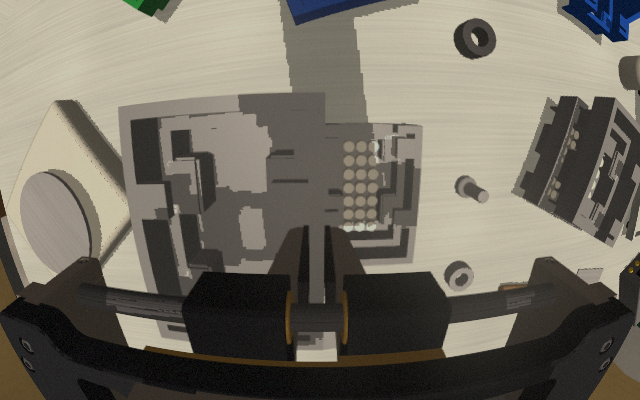

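View pics/scene4.png

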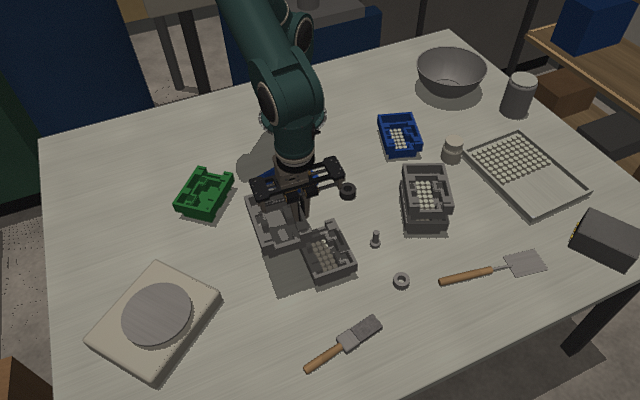

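```bash
python3 - <<'E'
import cv2
t=cv2.imread("pics/wrist4.png")
a=cv2.convertScaleAbs(t[85:285,300:440],alpha=1.6,beta=10)
cv2.imwrite("pics/w4a.png",cv2.resize(a,None,fx=3,fy=3,interpolation=cv2.INTER_CUBIC))
a=cv2.convertScaleAbs(t[80:280,100:340],alpha=1.6,beta=10)
cv2.imwrite("pics/w4b.png",cv2.resize(a,None,fx=3,fy=3,interpolation=cv2.INTER_CUBIC))
E
```

```text
(no output)
```

View pics/w4a.png

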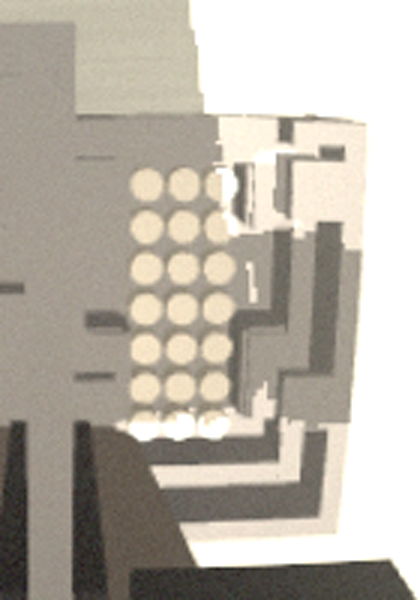

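View pics/w4b.png

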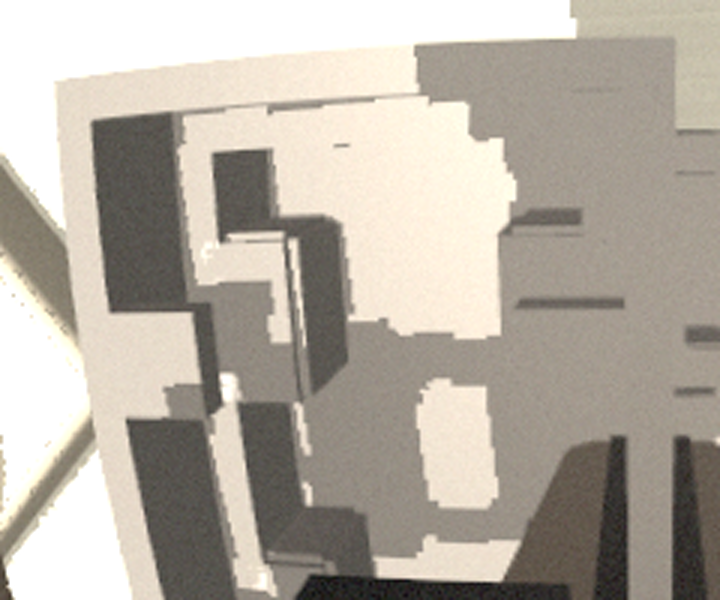

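```bash
python3 - <<'E'
from h import *
w=np.load("w4.npz");c=dict(mtx=w["mtx"],tool_from_camera=w["T"])
def P(a,off,s,z): return onz(*wray(c,(off[0]+a[0]/s-.33,off[1]+a[1]/s-.33),w["p"],w["r"]),z)
F=P((366,123),(300,85),3,.064);B=P((337,531),(300,85),3,.064)
e=B-F;L=np.hypot(e[0],e[1]);u=e[:2]/L;n=np.array([-u[1],u[0]])
print("bottom",F,B,L,np.arctan2(u[1],u[0]),"centre",(F+B)[:2]/2-n*.055)
for z in(.211,.2152,.219):
  a=P((55,83),(100,80),3,z);b=P((674,38),(100,80),3,z);e=(a-b)[:2];L=np.hypot(*e);v=e/L # v= top bin +y
  x=np.array([v[1],-v[0]]) # +x of bin
  print("top",z,a,b,L,"yaw",np.arctan2(x[1],x[0]),"centre",(a+b)[:2]/2-x*.075)
t=cv2.imread("pics/top4.png")
E
```

```text
bottom [ 0.50552816 -0.083631    0.064     ] [ 0.6537811  -0.09021377  0.064     ] 0.1483990169148729 -0.04437314647615671 centre [ 0.57721491 -0.14186824]
top 0.211 [ 0.47158119 -0.29487997  0.211     ] [ 0.47818879 -0.18223933  0.211     ] 0.11283427747828917 yaw 3.0829988790820124 centre [ 0.54975628 -0.24295167]
top 0.2152 [ 0.47199426 -0.29183122  0.2152    ] [ 0.47841593 -0.18236018  0.2152    ] 0.10965923083381042 yaw 3.0829988790820124 centre [ 0.55007639 -0.24148772]
top 0.219 [ 0.47236799 -0.28907283  0.219     ] [ 0.47862144 -0.18246952  0.219     ] 0.10678656958404396 yaw 3.0829988790820124 centre [ 0.55036601 -0.24016319]
```

```bash
python3 - <<'E'
from h import *
from plant import optics
c=optics.read_camera("top")
for n,a,z in (("bBL",(146,123),.064),("bFL",(137,352),.064),("bFR",(315,355),.064),("tFL?",(336,328),.215),("tFR",(556,333),.215)):
    print(n,onz(*ray(c,(300+a[0]/4-.4,80+a[1]/4-.4)),z))
w=c["pixels"][:,:,::-1][95:185,325:385];w=cv2.convertScaleAbs(w,alpha=1.4)
cv2.imwrite("pics/top5.png",cv2.resize(w,None,fx=6,fy=6,interpolation=cv2.INTER_CUBIC))
E
```

```text
bBL [ 0.65487253 -0.09126846  0.064     ]
bFL [ 0.50494263 -0.08233613  0.064     ]
bFR [ 0.50132881 -0.19171845  0.064     ]
tFL? [ 0.4743649  -0.17891663  0.215     ]
tFR [ 0.46994648 -0.29151087  0.215     ]
```

View pics/top5.png

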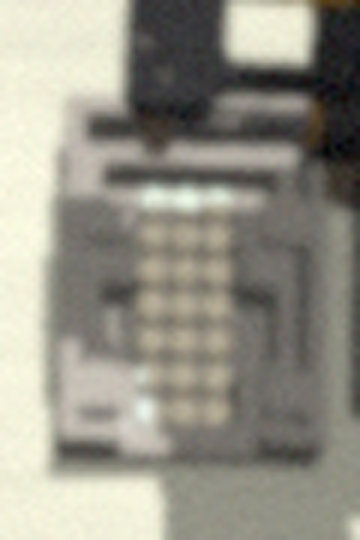

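Bottom bin: the wrist and top views agree on a centre of about (0.5775, -0.142) and a yaw of about -0.048. Held bin: centre (0.550, -0.2415), yaw π-0.0586. It needs a shift of (+0.027, +0.100) and a turn of +0.01, then about 87 mm down.

```bash
python3 -m handwheel '[[-1,[0.004,0.01,0],0],[-1,[0.005,0.02,0],0.005],[-1,[0.006,0.02,0],0.005],[-1,[0.006,0.02,0],0],[-1,[0.004,0.02,0],0],[-1,[0.002,0.01,0],0],[-1,[0,0,-0.02],0],[-1,[0,0,-0.02],0],[-1,[0,0,-0.015],0],[-1,[0,0,-0.01],0],[-1,[0,0,-0.007],0],[-1,[0,0,0],0],[-1,[0,0,0],0]]' 45
cat > look.py <<'E'
import sys
from h import *
from plant import ctrl,optics
k=sys.argv[1]
o=ctrl.get_obs();c=optics.read_camera("wrist")
np.savez("w"+k,p=o["tcp_pos"],r=o["tool_rot"],mtx=c["mtx"],T=c["tool_from_camera"])
cv2.imwrite(f"pics/wrist{k}.png",c["pixels"][:,:,::-1])
s=optics.read_camera("scene")["pixels"][:,:,::-1][190:310,270:390]
t=optics.read_camera("top")["pixels"][:,:,::-1][80:200,300:420]
f=lambda a:cv2.resize(cv2.convertScaleAbs(a,alpha=1.4),(400,400),interpolation=cv2.INTER_CUBIC)
cv2.imwrite(f"pics/st{k}.png",np.hstack([f(s),f(t)]))
print(o["tcp_pos"],o["ft_force"],o["wrist_torque"],o["qpos"])
E
python3 look.py 6
```

```text
time: 10.3
tcp_pos: [0.5906, -0.0911, 0.1191]
tool_rot: [0.08, 3.14, 0.0]
ft_force: [-0.5, 0.1, -1.5]
gripper_width: 0.0076
[ 0.5906428  -0.09112247  0.11906395] [-0.51654682  0.13588264 -1.47674894] [ 0.18317219 -0.19549259 -0.00831653] [ 0.66816148  0.64073476 -0.78258771  1.77414577  0.54255481  0.95487125
  1.18015668]
```

View pics/st6.png

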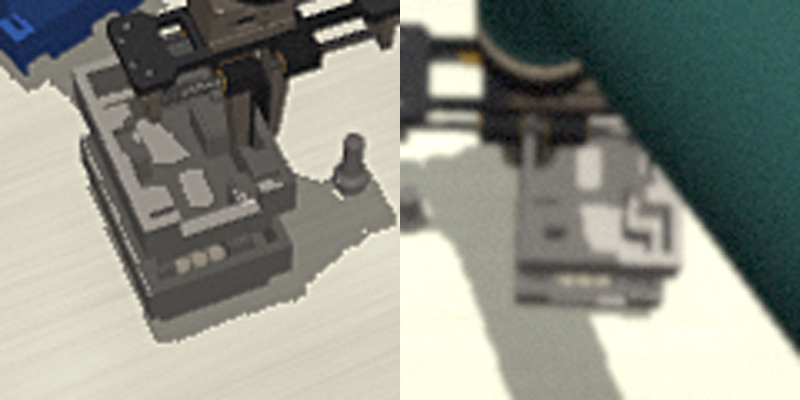

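View pics/wrist6.png

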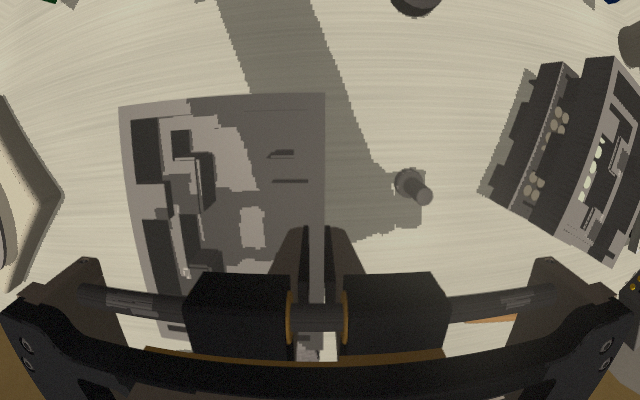

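```bash
python3 -m handwheel '[[-1,[-0.001,0,-0.004],0],[-1,[0,0,-0.004],0],[-1,[0,0,-0.003],0],[-1,[0,0,-0.002],0],[-1,[0,0,-0.001],0],[-1,[0,0,0],0],[-1,[0,0,0],0]]' 45
python3 look.py 7
```

```text
time: 11.15
tcp_pos: [0.5893, -0.0911, 0.1046]
tool_rot: [0.08, 3.14, 0.0]
ft_force: [0.2, -0.2, -2.0]
gripper_width: 0.0076
[ 0.58929389 -0.09110069  0.10463572] [ 0.21195074 -0.15001563 -1.98993674] [ 0.14379923 -0.14893677 -0.00446922] [ 0.65993043  0.65659231 -0.77005081  1.78563721  0.55822688  0.93088284
  1.16801552]
```

View pics/st7.png

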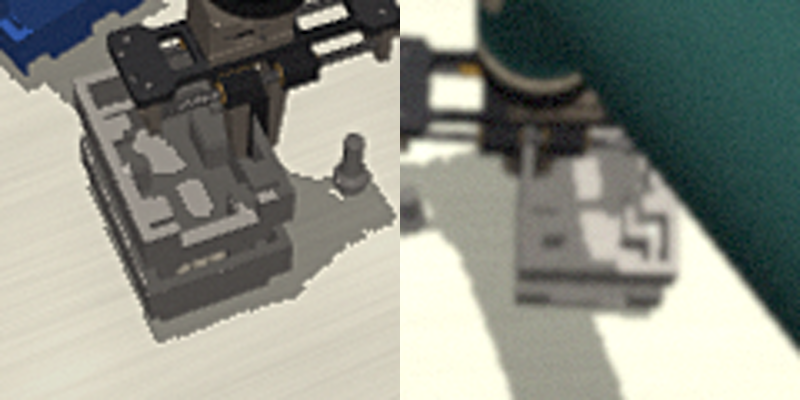

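```bash
python3 -m handwheel '[[-1,[0,0,-0.001],0],[-1,[0,0,-0.0005],0],[-1,[0,0,0],0]]' 45; python3 -m handwheel '[[-1,[0,0,-0.0005],0],[-1,[0,0,-0.0005],0],[-1,[0,0,0],0]]' 45
```

```text
time: 11.6
tcp_pos: [0.5892, -0.0912, 0.103]
tool_rot: [-0.08, -3.14, -0.0]
ft_force: [-0.2, 0.1, -1.8]
gripper_width: 0.0077
time: 11.9
tcp_pos: [0.5893, -0.0911, 0.1026]
tool_rot: [0.08, 3.14, -0.0]
ft_force: [-2.1, 0.2, 4.0]
gripper_width: 0.0075
```

```bash
python3 -m handwheel '[[-0.8,[0,0,0],0],[-0.6,[0,0,0],0],[-0.3,[0,0,0],0],[0,[0,0,0],0],[0,[0,0,0],0],[0,[0,0,0],0],[0,[0,0,0],0]]' 45; python3 look.py 8
```

```text
time: 12.6
tcp_pos: [0.5892, -0.0911, 0.1021]
tool_rot: [0.08, 3.141, 0.0]
ft_force: [0.0, 0.4, 0.1]
gripper_width: 0.0458
[ 0.58923417 -0.09112722  0.10208212] [0.01262698 0.44072976 0.08583529] [-0.02355529 -0.10877013  0.00081722] [ 0.65824661  0.65965316 -0.76766592  1.78717824  0.56113965  0.92681071
  1.16584061]
```

View pics/st8.png

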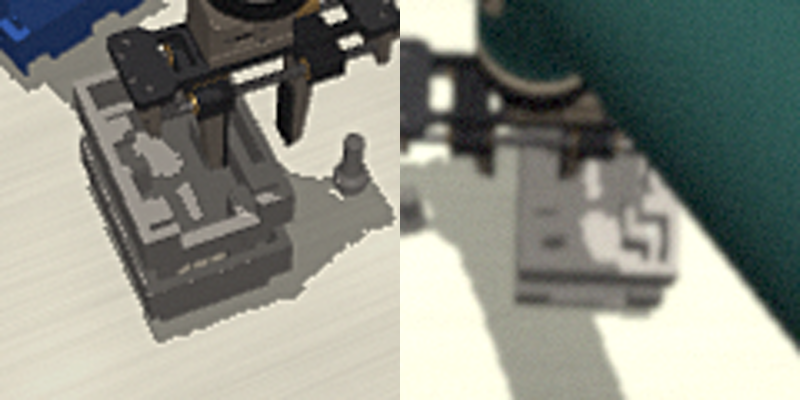

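Released, and the bin stayed put. I'll raise the arm straight up, back it off for a clear view, and check.

```bash
python3 -m handwheel '[[0,[0,0,0.01],0],[0,[0,0,0.02],0],[0,[0,0,0.03],0],[0,[0,0,0.04],0],[0,[0,0,0.04],0],[0,[0,0,0.02],0],[0,[0,-0.02,0],0],[0,[0,-0.03,0],0],[0,[0,0,0],0],[0,[0,0,0],0]]'; python3 look.py 9
```

```text
time: 13.75
tcp_pos: [0.5891, -0.1415, 0.2625]
tool_rot: [0.082, 3.14, 0.0]
ft_force: [0.2, 0.6, 0.8]
gripper_width: 0.0459
[ 0.58907245 -0.14153065  0.26248014] [0.21205737 0.56742507 0.7599725 ] [ 0.07460653 -0.14485541 -0.01816539] [ 0.81070441  0.50359957 -0.87159609  1.62281587  0.4060212   1.2068309
  1.37165629]
```

View pics/st9.png

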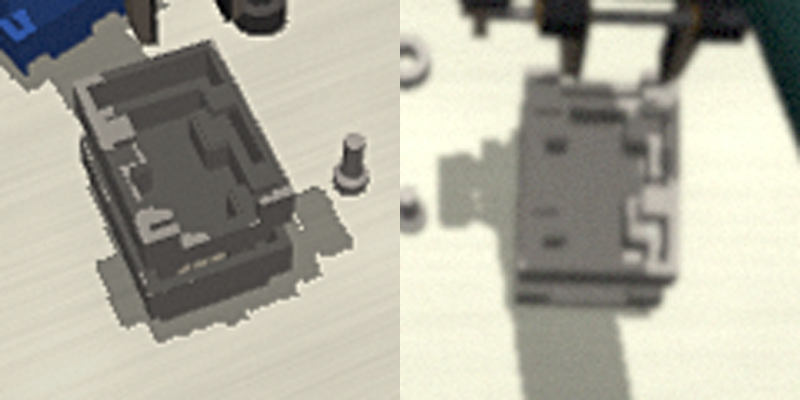

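View pics/wrist9.png

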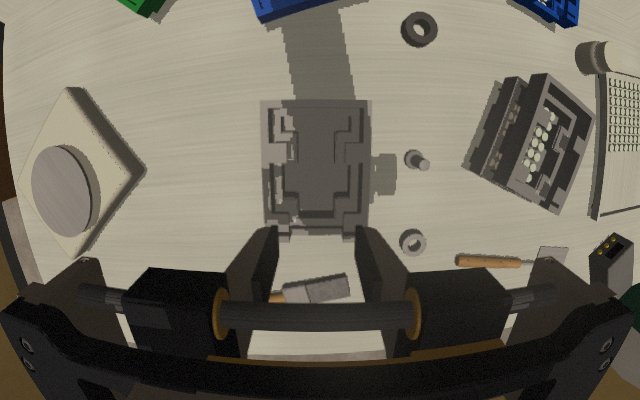

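```bash
python3 - <<'E'
import cv2,numpy as np
t=cv2.imread("pics/wrist9.png")[90:250,245:395]
cv2.imwrite("pics/w9c.png",cv2.resize(cv2.convertScaleAbs(t,alpha=1.8,beta=10),None,fx=3.5,fy=3.5,interpolation=cv2.INTER_CUBIC))
E
```

```text
(no output)
```

View pics/w9c.png

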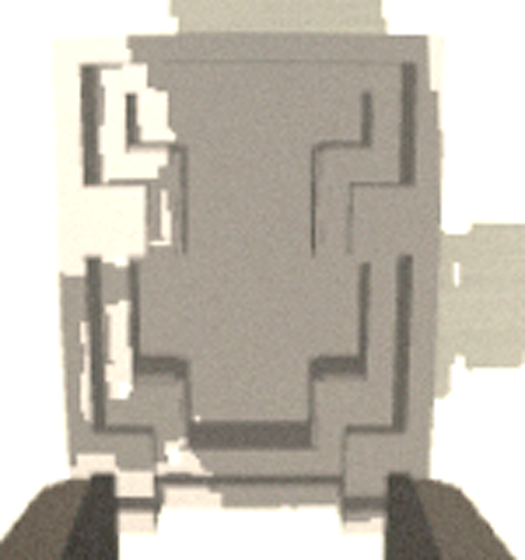

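```bash
python3 - <<'E'
from h import *
t=cv2.imread("pics/wrist9.png")[90:250,340:395]
cv2.imwrite("pics/w9d.png",cv2.resize(t,None,fx=3.7,fy=3.7,interpolation=cv2.INTER_NEAREST))
w=np.load("w9.npz");c=dict(mtx=w["mtx"],tool_from_camera=w["T"])
P=lambda a,z: onz(*wray(c,(245+a[0]/3.5-.36,90+a[1]/3.5-.36),w["p"],w["r"]),z)
for n,a in dict(L=(55,37),R=(428,36),R2=(440,36)).items():
  for z in (.128,): print(n,P(a,z))
a=P((55,37),.128);b=P((428,36),.128)
e=(a-b)[:2];v=e/np.hypot(*e);x=np.array([v[1],-v[0]]);print(np.hypot(*e),np.arctan2(x[1],x[0])-np.pi,(a+b)[:2]/2-x*.075)
E
```

```text
L [ 0.49942909 -0.19193183  0.128     ]
R [ 0.50485548 -0.08785332  0.128     ]
R2 [ 0.50491953 -0.08443908  0.128     ]
0.10421987298334107 -0.05209029215371741 [ 0.57704056 -0.14379758]
```

View pics/w9d.png

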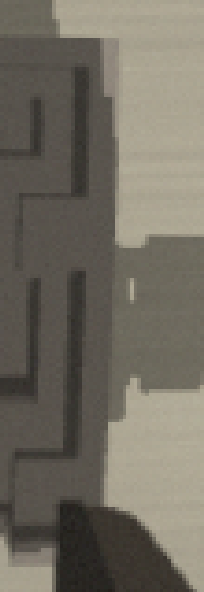

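```bash
python3 - <<'E'
from h import *
from plant import ctrl,optics
cs,ct=optics.read_camera("scene"),optics.read_camera("top")
def tri(a,b):
    o1,d1=ray(cs,a);o2,d2=ray(ct,b);s=np.linalg.lstsq(np.c_[d1,-d2],o2-o1,rcond=None)[0]
    return (o1+d1*s[0]+o2+d2*s[1])/2
S=lambda x,y:(270+x*.3-.35,190+y*.3-.35);T=lambda x,y:(300+(x-400)*.3-.35,80+y*.3-.35)
print("back -y",tri(S(76,90),T(680,272)),"back +y",tri(S(211,40),T(518,268)))
print("front+y",tri(S(295,192),T(527,72)),"front-y",tri(S(150,245),T(679,76)))
E
python3 -c "from plant import ctrl;print(ctrl.get_obs()['ft_force'])"
```

```text
back -y [ 0.50340604 -0.19311891  0.1211754 ] back +y [ 0.50596678 -0.08308547  0.12524872]
front+y [ 0.65230082 -0.09058935  0.12382232] front-y [ 0.64833036 -0.19826419  0.12245984]
[-0.30231131  0.87042606 -0.97720103]
```

```bash
python3 -c "from plant import ctrl;print(ctrl.sign_off())"
```

```text
the job is handed in; nothing more can be done
None
```

I lifted the empty grey bin straight out by its -y side wall, turned it half a turn, and set it down on the bottom bin's ledges. I then released it, backed the arm away and handed the job in at about 14 s of the 42 s. I stayed clear of the stack that was already turned.

- **Set-down:** contact came at the predicted height, with about 6 N of support, and the bin did not move when I released it.
- **Position:** in the last images the top bin is centred at about (0.577, -0.1415) with a yaw of about π-0.052. The bottom bin measured (0.5775, -0.142) with a yaw of about -0.048, so they line up to about 1 mm and less than half a degree. The bottom bin did not visibly move.
- **Height and level:** the four rim corners came out at 121 to 125 mm from two views, against 128 mm expected when resting on the ledges and 98 mm if nested. The reading is a little low, and its 4 mm spread is about my measuring error. So it is clearly not nested, but I could only confirm it is level to within that error.
- **Disagreement:** my first reading of one rim corner gave a width of 104 mm, because I took a shadow edge for the rim. The corrected corner gives about 109 mm against the true 110 mm.

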